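# Click the label printer's dial to the green mark and feed a label

## Robot

A 7-joint arm with a two-finger parallel gripper is mounted at the origin on a cart in front of the work surface, level with it; the furniture and walls round the work are solid. World frame = base frame: x ahead of the robot, y to its left, z up, the work surface at z = 0. Lengths are in m, angles in rad, forces in N, time in s.
With the tool pointing down it reaches from about 0.425 to 0.925 m from the base axis. Payload 6.8 kg.
Tool frame: the origin (TCP) lies on the centre line of the jaws, within the pads' length; the fingertips stand 19 mm ahead of it and the grasp point (between the pads) is the TCP; z points along the fingers, y is the line along which they close (so a half turn about z gives the same grasp; the last joint's range is limited). The gripper opens to 85 mm and grips with 20 to 120 N. Pads are 22 mm wide; open, the fingers measure 114 mm over their backs; the gripper's body (76 mm by 85 mm) begins 54 mm behind the grasp point. The pads swing forward as they close: fully open they stand 13 mm farther back than shut.
Start: joints at [-1.258, 0.477, 0.022, 1.555, -0.011, 1.109, -0.083], TCP at [0.276, 0.616, 0.25] pointing down, gripper open.
Joint ranges: [-2.96, 2.96], [-0.34, 2.1], [-1.41, 1.46], [0.24, 2.44], [-1.37, 4.51], [0.17, 1.92], [-2.96, 2.96]. Speed limits (rad/s): [2.39, 2.39, 3.14, 3.14, 3.14, 3.14, 3.14].

## Interface

Orientations are given as a rotation vector (axis times angle).
In Python, from bench import r gives the robot as it stands. The module is installed in compiled form; this text tells all that it offers.
- The arm moves only by the tool arm_command, never from a script. Its argument "rows" is a list of rows, each an object of numbers: "fingers": the opening, from -1 (shut) to 1 (fully open); "x", "y", "z": the shift along the tool's x, y, z in m; "ax", "ay", "az": the turn, a rotation vector about the tool's x, y, z in degrees. In form: [{"fingers": .., "x": .., "y": .., "z": .., "ax": .., "ay": .., "az": ..}, ...]. A call has 1 to 10 rows; each row shifts and turns the commanded pose from where the row before left it, along the tool's axes as they then stand; what a row does not reach is not made up. A row lasts 1/12 s, in which the tool goes at most 41.7 mm and 7.16 degrees, less where a joint would pass 70% of its speed; a pose out of reach is approached as far as the arm can. A call is refused whole if a number of a shift passes 0.0417 or a number of a turn 7.16, either way. A call with a gripper value outside its range is refused whole. The fingers move at their own pace and stop on an object; "grip_force" is the grip in N (left out, the last holds). Time passes only in rows, so rows that do not move let the fingers close. It gives the time, the measured TCP pose, the force, the opening and the grip force at its end, in the units of the state.
- r.get_obs(): the state, without advancing time (a new reading comes with each control period).
- r.grab_frame(name): name is "scene" or "side" or "wrist"; returns a dict with "frame" (384x512x3 uint8, red, green, blue), "depth" (384x512 float32, m along the optical axis (not along the pixel's ray), 0 where there is no reading), "K" (3x3 intrinsics, pixels), "world_from_camera" (4x4, takes a point from camera to world coordinates). Camera axes: x right, y down, z forward; pixel columns grow to the right and rows downward; lengths in m; the calibration is good to about 2 mm. A picture is of the moment at which its call begins.
- r.hand_in(): hands the job in; it is judged then, once.
The state is a dict: "clock": time; "joints": joint angles; "qvel": joint speeds; "tau": joint torques, N m; "tcp_pos": TCP position; "orientation": TCP orientation; "contact_force": force on the tool from outside, world axes, zero at the start; "moment": the same for the moment, N m; "grip_width": finger opening in m; "gripper_force": force on a finger pad.
Only numpy, scipy, OpenCV 4.12 (cv2) and the standard library are available. Lean on these libraries where they do the work, as an engineer would, in place of code of your own. Each camera call takes 0.05 s, during which the arm holds its last target. There are 200 camera calls.

## Task

Get a label from the counter label printer: with the fingertips pressed lightly on its big black knurled dial, drag the dial round by friction, clockwise (seen from above) from the yellow mark by one click, so that it settles on the green middle mark and never runs on to the red one. Only then press the blue feed button all the way down with a fingertip and let it come back up. Push lightly, pinch and lift nothing, do not shove the printer about, leave the other things alone and finish clear of everything.

Things in the scene. Friction and masses are not known exactly. Their poses are not given: they have to be found in the camera images.
- label_printer: white label printer, 140 (x) x 240 (y) x 80 mm, 2 kg, loose on four rubber feet; origin at the centre of its underside, z up, label slot on the front (-x). In its frame the dial axis is at (8, 45) mm, the button at (-25, -75) mm. On its top, 62 mm from the dial axis on the -x side: three 16 mm dots 0.6 rad apart, yellow, green (middle, straight to -x), red.
- dial_top (a point): centre of the dial's flat top, on its vertical axis, 103 mm above the table. Black disc 99 mm across, 12 mm thick, grey knurling, too wide to pinch. It gives straight down on a spring: 1.3 N to start, then 1.2 N per mm, hard stop at 6 mm (8.5 N). A fingertip pressing 5 to 8 N on it, 30 to 38 mm off the axis, and moved in an arc round the axis drags it along.
- dial_pointer (a point): outer end of the white pointer line on the dial's top, 47 mm from the axis; it turns with the dial and points at the dot that is set
- dial (a joint): turn of the dial in rad, growing clockwise seen from above: 0 = yellow mark, 0.6 = green middle mark, 1.2 = red mark. Each is a click position into which a spring detent pulls the dial; the crests lie at 0.3 and 0.9, and about 0.09 N m is needed to climb to them. Stops at -0.08 and 1.28.
- feed_button (a joint): travel of the blue button in m, 0 up, 0.006 fully down; sprung, about 5 N at full travel
- feed_button_top (a point): centre of the top face of the round blue button (24 mm across); the button moves straight down
- price_stamp: wooden price stamp with a turned knob, 33 x 58 x 76 mm, standing 30 to 55 mm from the printer's right (-y) end; origin at the centre of its underside
- mint_tin: flat blue mint tin, 65 x 102 x 20 mm, lying beside the printer's left (+y) end; origin at the centre of its underside
- scoop: steel sweet scoop with a red handle, 180 x 62 x 42 mm, at the left of the table; origin at the centre of its underside
- call_bell: counter bell, white dome on a black foot, 76 mm across, 53 mm high, at the right of the table; origin at the centre of its underside
- mint_box: red carton, 49 x 73 x 122 mm, standing at the right; origin at the centre of its underside
- lollipop: whirl lollipop lying down, 149 x 64 x 21 mm, at the left; origin at the centre of its underside

How it is judged:
By the outcome, as a careful person would: the job done as asked, in the order asked, and still so for the second after the job is handed in, with the robot touching nothing.
It also fails if it takes over 42 s, if anything falls off the work surface, if the arm or the gripper's body presses on something with over 40 N, if the wrist force passes 120 N, or if a joint passes its speed limit or range.

## Working session

There is one attempt and no reset: what is moved stays moved. The work goes in short steps, Python scripts to look and compute and a tool call to move; the robot and the scene stay as the last step left them, time stands still between calls to the robot, and variables do not carry over. Pictures are saved under pics/ and viewed, at most 10 in all, crops included, and the job is handed in when it is done.

Besides the shell and the picture viewer there is one more tool, called after "Call:" as name([rows], argument=value, ...), one row to a line, values as JSON. arm_command: Moves the arm, as the interface text tells. Its arguments: {"type":"object","properties":{"rows":{"type":"array"},"grip_force":{"type":"number"}},"required":["rows"]}

```bash
mkdir -p pics
cat > h.py <<'E'
import numpy as np, cv2
from bench import r
def snap(n,name):
    f=r.grab_frame(n); np.savez('pics/%s.npz'%name,**f); cv2.imwrite('pics/%s.png'%name,f['frame'][:,:,::-1]); return f
def load(name): return dict(np.load('pics/%s.npz'%name))
def P(f,u,v,d=None):
    if d is None: d=np.median(f['depth'][v-1:v+2,u-1:u+2])
    p=np.linalg.inv(f['K'])@[u,v,1]*d; M=f['world_from_camera']; return M[:3,:3]@p+M[:3,3]
def onz(f,u,v,z):
    M=f['world_from_camera']; d=M[:3,:3]@np.linalg.inv(f['K'])@[u,v,1]; return M[:3,3]+d*(z-M[2,3])/d[2]
E
python3 - <<'E'
from h import *
a=snap('scene','s0');b=snap('side','d0')
im=np.hstack([a['frame'],b['frame']])[:,:,::-1]
print(r.get_obs())
for f in(a,b): print(f['world_from_camera'].round(2).tolist())
E
```

```text
{'clock': 0.1, 'joints': array([-1.25811576,  0.47772642,  0.02236224,  1.55638458, -0.01152038,
        1.10931247, -0.08311905]), 'qvel': array([ 0.00104447, -0.00201746,  0.0011753 , -0.00111497, -0.0002251 ,
       -0.00024279, -0.00083926]), 'tau': array([ 3.80818106e-03, -5.97761357e+01,  1.61331441e+00, -2.81952113e+01,
        1.28605653e-02,  5.06308686e-03, -9.42486622e-06]), 'tcp_pos': array([0.27552082, 0.61563411, 0.24940376]), 'orientation': array([-6.56084186e-01, -3.07207293e+00,  2.64703463e-03]), 'contact_force': array([-1.28624533,  0.3593166 ,  0.43437634]), 'moment': array([0.02949442, 0.02659003, 0.00316767]), 'gripper_force': 0.0, 'grip_width': 0.08563286162888213}
[[0.8, -0.45, 0.39, -0.04], [-0.6, -0.63, 0.5, -0.69], [0.02, -0.63, -0.77, 1.19], [0.0, 0.0, 0.0, 1.0]]
[[-0.95, -0.1, 0.28, 0.05], [-0.3, 0.37, -0.88, 1.47], [-0.01, -0.92, -0.38, 0.71], [0.0, 0.0, 0.0, 1.0]]
```

View pics/s0.png

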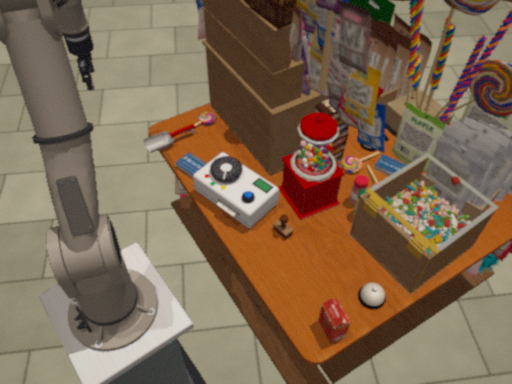

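View pics/d0.png

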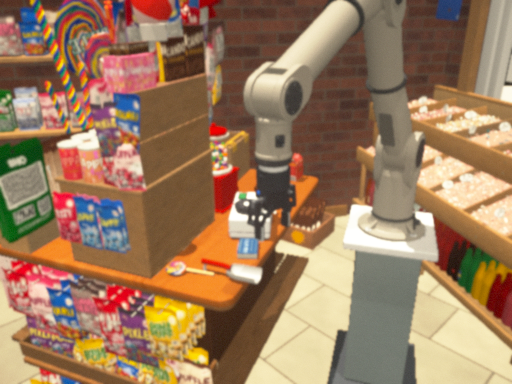

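The scene view shows the printer centred near (235,187), with the dial at about (226,168) and the blue button at about (248,197). The brown shelf stands behind the dial. I'll enlarge this part and measure it.

Run:
```python
from h import *
f=load('s0')
c=f['frame'][140:240,170:300][:,:,::-1]
cv2.imwrite('pics/c0.png',cv2.resize(c,None,fx=6,fy=6,interpolation=cv2.INTER_CUBIC))
for u,v in [(226,168),(248,197),(235,186),(268,150),(300,190),(285,225),(190,162)]: print(u,v,P(f,u,v).round(3))
```

```text
226 168 [0.48  0.167 0.102]
248 197 [0.469 0.036 0.099]
235 186 [0.471 0.107 0.079]
268 150 [0.628 0.149 0.108]
300 190 [ 0.605 -0.038  0.108]
285 225 [ 0.527 -0.073  0.034]
190 162 [0.436 0.323 0.021]
```

View pics/c0.png

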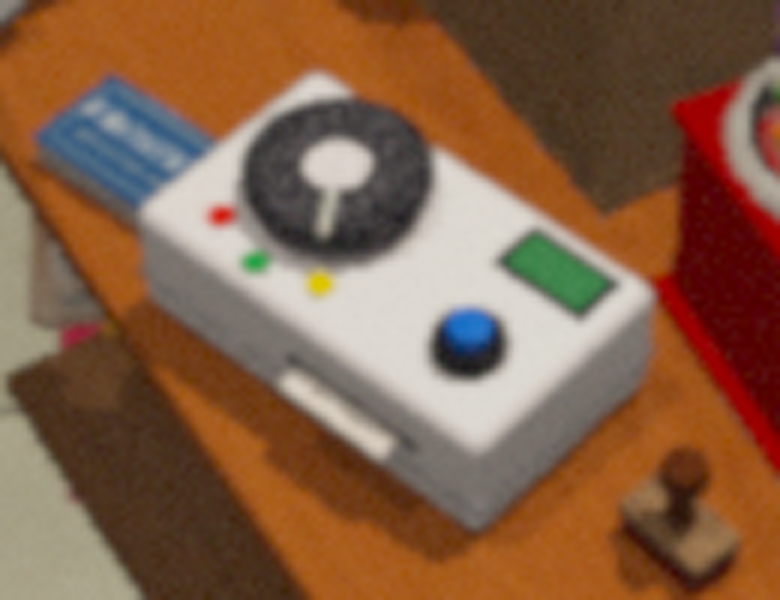

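The crop shows the dots yellow (319,284), green (256,262) and red (221,214), the pointer towards yellow, the hub at (337,172) and the button at (471,328). I'll compute positions.

```bash
cat >> h.py <<'E'
def totool(dx,dy):
    from scipy.spatial.transform import Rotation as R
    o=r.get_obs(); m=R.from_rotvec(o['orientation']).as_matrix(); return m.T@[dx,dy,0]
E
python3 - <<'E'
from h import *
f=load('s0')
q=lambda a,b,z:onz(f,170+(a-2.5)/6,140+(b-2.5)/6,z)[:2].round(4)
print('dial',q(337,172,.103),'button',q(471,328,.099))
for n,a,b in [('y',319,284),('g',256,262),('r',221,214)]: print(n,q(a,b,.08))
print('tip',q(322,238,.103)); print('corners',q(145,212,.08),q(480,452,.08),q(655,295,.08),q(318,75,.08))
o=r.get_obs(); print(totool(.45-o['tcp_pos'][0],.165-o['tcp_pos'][1]))
d=f['depth']; 
# shelf heights nearby: points x .5-.75,y .0-.45
pts=np.array([P(f,u,v) for u in range(190,350,6) for v in range(20,200,6)])
for y0 in np.arange(0,.5,.1):
  s=pts[(pts[:,1]>y0)&(pts[:,1]<y0+.1)&(pts[:,2]>.12)]
  if len(s): print(round(y0,1),s[:,0].min().round(3),s[:,2].max().round(2))
E
```

```text
dial [0.478 0.166] button [0.4755 0.0444]
y [0.4388 0.1255]
g [0.4209 0.1564]
r [0.424  0.1945]
tip [0.4468 0.1331]
corners [0.3929 0.2185] [ 0.4429 -0.0086] [0.5727 0.0203] [0.5201 0.2488]
[-0.34334007 -0.34004603  0.00061728]
0.0 0.613 0.61
0.1 0.621 0.56
0.2 0.625 0.53
0.3 0.632 0.47
0.4 0.641 0.41
```

Call:
arm_command([
  {"fingers": -1, "x": -0.022, "y": -0.022},
  {"fingers": -1, "x": -0.022, "y": -0.022},
  {"fingers": -1, "x": -0.022, "y": -0.022},
  {"fingers": -1, "x": -0.022, "y": -0.022},
  {"fingers": -1, "x": -0.022, "y": -0.022},
  {"fingers": -1, "x": -0.022, "y": -0.022},
  {"fingers": -1, "x": -0.022, "y": -0.022},
  {"fingers": -1, "x": -0.022, "y": -0.022},
  {"fingers": -1, "x": -0.022, "y": -0.022},
  {"fingers": -1, "x": -0.022, "y": -0.022},
], grip_force=20)

```text
validation failed for argument at $.ro...
```

Call:
arm_command([
  {"fingers": -1, "x": -0.024, "y": -0.024},
  {"fingers": -1, "x": -0.024, "y": -0.024},
  {"fingers": -1, "x": -0.024, "y": -0.024},
  {"fingers": -1, "x": -0.024, "y": -0.024},
  {"fingers": -1, "x": -0.024, "y": -0.024},
  {"fingers": -1},
  {"fingers": -1},
  {"fingers": -1},
])

```text
validation failed for argument at $.ro...
```

Run:
```python
from h import *
f=snap('wrist','w1'); o=r.get_obs(); print(o['tcp_pos'],o['orientation'],o['contact_force'],o['grip_width'],o['clock'],f['world_from_camera'].round(3).tolist())
```

```text
[0.27556479 0.61573651 0.24955202] [-6.56089345e-01 -3.07211234e+00  2.14549566e-03] [-0.24189921 -0.79812584 -0.41535267] 0.08530619858019882 0.15 [[0.408, 0.872, 0.271, 0.205], [0.913, -0.389, -0.124, 0.646], [-0.002, 0.298, -0.955, 0.372], [0.0, 0.0, 0.0, 1.0]]
```

View pics/w1.png

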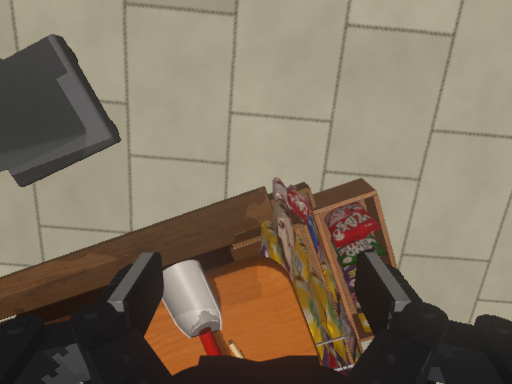

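The move was refused because a row needs every key. The picture is from the start pose and only shows the scoop and the table edge.

Call:
arm_command([
  {"fingers": -1, "x": -0.022, "y": -0.022, "z": 0, "ax": 0, "ay": 0, "az": 0},
  {"fingers": -1, "x": -0.022, "y": -0.022, "z": 0, "ax": 0, "ay": 0, "az": 0},
  {"fingers": -1, "x": -0.022, "y": -0.022, "z": 0, "ax": 0, "ay": 0, "az": 0},
  {"fingers": -1, "x": -0.022, "y": -0.022, "z": 0, "ax": 0, "ay": 0, "az": 0},
  {"fingers": -1, "x": -0.022, "y": -0.022, "z": 0, "ax": 0, "ay": 0, "az": 0},
  {"fingers": -1, "x": -0.022, "y": -0.022, "z": 0, "ax": 0, "ay": 0, "az": 0},
  {"fingers": -1, "x": -0.022, "y": -0.022, "z": 0, "ax": 0, "ay": 0, "az": 0},
  {"fingers": -1, "x": -0.022, "y": -0.022, "z": 0, "ax": 0, "ay": 0, "az": 0},
  {"fingers": -1, "x": -0.022, "y": -0.022, "z": 0, "ax": 0, "ay": 0, "az": 0},
  {"fingers": -1, "x": -0.022, "y": -0.022, "z": 0, "ax": 0, "ay": 0, "az": 0},
], grip_force=20)

```text
clock: 0.98
tcp_pos: [0.3869, 0.3238, 0.2502]
orientation: [-0.656, -3.072, 0.0]
contact_force: [0.3, 0.1, -0.0]
grip_width: 0.0002
gripper_force: 0.0
```

Call:
arm_command([
  {"fingers": -1, "x": -0.024, "y": -0.024, "z": 0, "ax": 0, "ay": 0, "az": 0},
  {"fingers": -1, "x": -0.024, "y": -0.024, "z": 0, "ax": 0, "ay": 0, "az": 0},
  {"fingers": -1, "x": -0.024, "y": -0.024, "z": 0, "ax": 0, "ay": 0, "az": 0},
  {"fingers": -1, "x": -0.024, "y": -0.024, "z": 0, "ax": 0, "ay": 0, "az": 0},
  {"fingers": -1, "x": -0.02, "y": -0.024, "z": 0, "ax": 0, "ay": 0, "az": 0},
  {"fingers": -1, "x": 0, "y": 0, "z": 0, "ax": 0, "ay": 0, "az": 0},
  {"fingers": -1, "x": 0, "y": 0, "z": 0, "ax": 0, "ay": 0, "az": 0},
])

```text
clock: 1.57
tcp_pos: [0.4439, 0.1666, 0.2503]
orientation: [-0.663, -3.071, 0.0]
contact_force: [-0.6, 0.6, 0.4]
grip_width: -0.0
gripper_force: 0.0
```

Run:
```python
from h import *
f=snap('wrist','w2'); o=r.get_obs(); print(o['tcp_pos'],o['orientation'],o['contact_force'],o['grip_width'],o['clock'],f['world_from_camera'].round(3).tolist())
```

```text
[0.44346564 0.16830257 0.25025326] [-6.58200972e-01 -3.07159346e+00 -3.54023066e-04] [ 0.8541901   0.09258458 -0.21304102] 0.00010131043890324714 1.6167 [[0.412, 0.87, 0.271, 0.374], [0.911, -0.393, -0.123, 0.197], [-0.001, 0.298, -0.955, 0.373], [0.0, 0.0, 0.0, 1.0]]
```

View pics/w2.png

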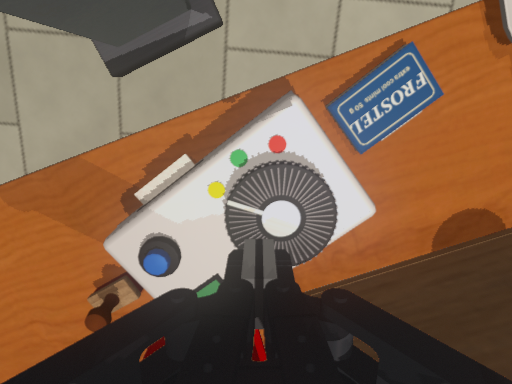

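The wrist view is clear: dial hub (281,219), pointer tip (229,203), yellow (217,189), green (239,158), red (277,144), button (156,263), shut fingertips (260,243).

Run:
```python
from h import *
f=load('w2')
for n,u,v,z in [('hub',281,219,.103),('ptr',229,203,.103),('y',217,189,.08),('g',239,158,.08),('r',277,144,.08),('btn',156,263,.099)]:
    print(n,onz(f,u,v,z).round(4),P(f,u,v).round(4))
for v in (238,241,244,247,252,260): print(v,[P(f,u,v).round(3).tolist() for u in (253,267)])
```

```text
hub [0.4803 0.1703 0.103 ] [0.4807 0.1703 0.1022]
ptr [0.4483 0.1353 0.103 ] [0.4485 0.1352 0.1023]
y [0.4377 0.1259 0.08  ] [0.4378 0.1259 0.0799]
g [0.4199 0.1568 0.08  ] [0.4198 0.1569 0.0801]
r [0.4224 0.1929 0.08  ] [0.4224 0.1929 0.0797]
btn [0.4745 0.047  0.099 ] [0.4737 0.0481 0.1011]
238 [[0.487, 0.14, 0.102], [0.492, 0.152, 0.102]]
241 [[0.432, 0.168, 0.237], [0.435, 0.174, 0.237]]
244 [[0.432, 0.168, 0.239], [0.435, 0.174, 0.24]]
247 [[0.432, 0.168, 0.243], [0.435, 0.174, 0.243]]
252 [[0.432, 0.168, 0.247], [0.435, 0.174, 0.247]]
260 [[0.432, 0.168, 0.254], [0.435, 0.173, 0.254]]
```

Call:
arm_command([
  {"fingers": -1, "x": 0, "y": 0.006, "z": 0.02, "ax": 0, "ay": 0, "az": 0},
  {"fingers": -1, "x": 0, "y": 0, "z": 0.025, "ax": 0, "ay": 0, "az": -4.25},
  {"fingers": -1, "x": 0, "y": 0, "z": 0.025, "ax": 0, "ay": 0, "az": -4.25},
  {"fingers": -1, "x": 0, "y": 0, "z": 0.02, "ax": 0, "ay": 0, "az": -4.25},
  {"fingers": -1, "x": 0, "y": 0, "z": 0.02, "ax": 0, "ay": 0, "az": -4.25},
  {"fingers": -1, "x": 0, "y": 0, "z": 0, "ax": 0, "ay": 0, "az": 0},
  {"fingers": -1, "x": 0, "y": 0, "z": 0, "ax": 0, "ay": 0, "az": 0},
  {"fingers": -1, "x": 0, "y": 0, "z": 0, "ax": 0, "ay": 0, "az": 0},
  {"fingers": -1, "x": 0, "y": 0, "z": 0, "ax": 0, "ay": 0, "az": 0},
])

```text
clock: 2.37
tcp_pos: [0.4467, 0.1749, 0.1416]
orientation: [0.196, 3.134, 0.002]
contact_force: [-0.1, 0.6, -0.2]
grip_width: 0.0001
gripper_force: 0.0
```

Call:
arm_command([
  {"fingers": -1, "x": 0, "y": -0.001, "z": 0.008, "ax": 0, "ay": 0, "az": 0},
  {"fingers": -1, "x": 0, "y": 0, "z": 0.006, "ax": 0, "ay": 0, "az": 0},
  {"fingers": -1, "x": 0, "y": 0, "z": 0.004, "ax": 0, "ay": 0, "az": 0},
  {"fingers": -1, "x": 0, "y": 0, "z": 0.002, "ax": 0, "ay": 0, "az": 0},
  {"fingers": -1, "x": 0, "y": 0, "z": 0.002, "ax": 0, "ay": 0, "az": 0},
  {"fingers": -1, "x": 0, "y": 0, "z": 0, "ax": 0, "ay": 0, "az": 0},
  {"fingers": -1, "x": 0, "y": 0, "z": 0, "ax": 0, "ay": 0, "az": 0},
])

```text
clock: 2.95
tcp_pos: [0.4456, 0.173, 0.1184]
orientation: [-0.195, -3.135, 0.0]
contact_force: [-1.8, 0.1, 5.8]
grip_width: -0.0
gripper_force: 2.8
```

Call:
arm_command([
  {"fingers": -1, "x": 0, "y": 0, "z": 0.0005, "ax": 0, "ay": 0, "az": 0},
  {"fingers": -1, "x": 0, "y": 0.0011, "z": 0, "ax": 0, "ay": 0, "az": 1.8},
  {"fingers": -1, "x": 0, "y": 0.0011, "z": 0, "ax": 0, "ay": 0, "az": 1.8},
  {"fingers": -1, "x": 0, "y": 0.0011, "z": 0, "ax": 0, "ay": 0, "az": 1.8},
  {"fingers": -1, "x": 0, "y": 0.0011, "z": 0, "ax": 0, "ay": 0, "az": 1.8},
  {"fingers": -1, "x": 0, "y": 0.0011, "z": 0, "ax": 0, "ay": 0, "az": 1.8},
  {"fingers": -1, "x": 0, "y": 0.0011, "z": 0, "ax": 0, "ay": 0, "az": 1.8},
  {"fingers": -1, "x": 0, "y": 0.0011, "z": 0, "ax": 0, "ay": 0, "az": 1.8},
  {"fingers": -1, "x": 0, "y": 0.0011, "z": 0, "ax": 0, "ay": 0, "az": 1.8},
])

```text
clock: 3.7
tcp_pos: [0.4475, 0.1809, 0.1179]
orientation: [-0.589, -3.085, 0.001]
contact_force: [-2.3, -2.4, 6.3]
grip_width: 0.0002
gripper_force: 3.0
```

Run:
```python
from h import *
f=snap('wrist','w3'); o=r.get_obs(); print(o['tcp_pos'],o['orientation'],o['contact_force'],o['clock'])
```

```text
[0.44762872 0.18131923 0.11794509] [-5.92091471e-01 -3.08453103e+00  9.63429638e-04] [-2.38359764 -1.7204281   5.53400418] 3.75
```

View pics/w3.png

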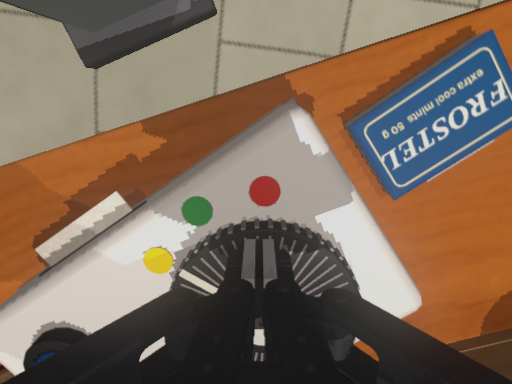

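The pointer's outer end is visible at about (181,273), left of the fingers and still near yellow (158,260).

Run:
```python
from h import *
f=load('w3')
C=np.array([.4803,.170])
for u,v in [(181,273),(190,278),(213,291)]:
    p=onz(f,u,v,.0988); d=p[:2]-C; print(p.round(4),np.linalg.norm(d).round(4),'dial',round(np.pi+.82-np.arctan2(d[1],d[0])%(2*np.pi),3))
for u,v in [(158,260),(197,210),(265,190)]: print(onz(f,u,v,.08).round(4))
```

```text
[0.4411 0.1419 0.0988] 0.0483 dial 0.198
[0.4452 0.1448 0.0988] 0.0433 dial 0.197
[0.456  0.1522 0.0988] 0.0301 dial 0.189
[0.4379 0.1249 0.08  ]
[0.4194 0.1567 0.08  ]
[0.4223 0.1932 0.08  ]
```

Call:
arm_command([
  {"fingers": -1, "x": 0, "y": 0.0011, "z": 0, "ax": 0, "ay": 0, "az": 1.8},
  {"fingers": -1, "x": 0, "y": 0.0011, "z": 0, "ax": 0, "ay": 0, "az": 1.8},
  {"fingers": -1, "x": 0, "y": 0.0011, "z": 0, "ax": 0, "ay": 0, "az": 1.8},
  {"fingers": -1, "x": 0, "y": 0.0011, "z": 0, "ax": 0, "ay": 0, "az": 1.8},
  {"fingers": -1, "x": 0, "y": 0.0011, "z": 0, "ax": 0, "ay": 0, "az": 1.8},
  {"fingers": -1, "x": 0, "y": 0.0011, "z": 0, "ax": 0, "ay": 0, "az": 1.8},
  {"fingers": -1, "x": 0, "y": 0.0011, "z": 0, "ax": 0, "ay": 0, "az": 1.8},
  {"fingers": -1, "x": 0, "y": 0.0011, "z": 0, "ax": 0, "ay": 0, "az": 1.8},
])

```text
clock: 4.42
tcp_pos: [0.4528, 0.1905, 0.1185]
orientation: [0.97, 2.987, 0.004]
contact_force: [-0.7, 1.5, 5.7]
grip_width: 0.0002
gripper_force: 2.7
```

Run:
```python
from h import *
f=snap('wrist','w4'); o=r.get_obs(); print(o['tcp_pos'],o['orientation'],o['contact_force'],o['clock'])
```

```text
[0.45294138 0.19068792 0.11849294] [0.97260998 2.98593419 0.0037301 ] [-0.03560977  2.14868178  5.80107539] 4.4667
```

View pics/w4.png

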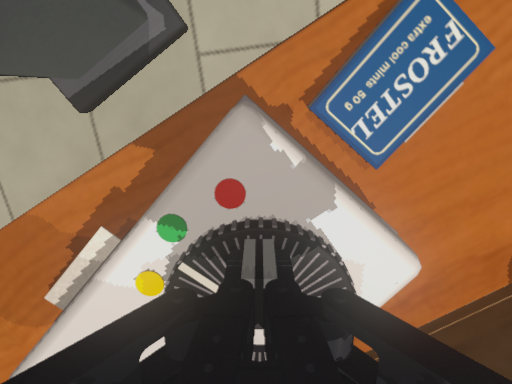

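The pointer, with its end at about (181,266), is now past midway to green (172,227). The side force has changed sign, so the dial is over the crest. I'll lift off and let the detent settle it.

Run:
```python
from h import *
f=load('w4')
C=np.array([.4803,.170])
for u,v in [(181,266),(213,288)]:
    p=onz(f,u,v,.0988); d=p[:2]-C; print(p.round(4),np.linalg.norm(d).round(4),'dial',round(np.pi+.82-np.arctan2(d[1],d[0])%(2*np.pi),3))
```

```text
[0.4343 0.1563 0.0988] 0.048 dial 0.53
[0.453  0.1612 0.0988] 0.0287 dial 0.508
```

Call:
arm_command([
  {"fingers": -1, "x": 0, "y": 0, "z": -0.002, "ax": 0, "ay": 0, "az": 0},
  {"fingers": -1, "x": 0, "y": 0, "z": -0.003, "ax": 0, "ay": 0, "az": 0},
  {"fingers": -1, "x": 0, "y": 0, "z": -0.01, "ax": 0, "ay": 0, "az": 0},
  {"fingers": -1, "x": 0, "y": 0, "z": -0.03, "ax": 0, "ay": 0, "az": 0},
  {"fingers": -1, "x": 0, "y": 0, "z": -0.03, "ax": 0, "ay": 0, "az": 0},
  {"fingers": -1, "x": 0, "y": -0.02, "z": -0.03, "ax": 0, "ay": 0, "az": 0},
  {"fingers": -1, "x": 0, "y": 0, "z": 0, "ax": 0, "ay": 0, "az": 0},
  {"fingers": -1, "x": 0, "y": 0, "z": 0, "ax": 0, "ay": 0, "az": 0},
  {"fingers": -1, "x": 0, "y": 0, "z": 0, "ax": 0, "ay": 0, "az": 0},
])

```text
clock: 5.22
tcp_pos: [0.4399, 0.1728, 0.2227]
orientation: [-0.969, -2.988, -0.0]
contact_force: [-0.3, 0.2, -0.2]
grip_width: -0.0
gripper_force: 0.0
```

Run:
```python
from h import *
f=snap('wrist','w5'); o=r.get_obs(); print(o['tcp_pos'],o['orientation'],o['contact_force'],o['clock'])
```

```text
[0.43968533 0.17296436 0.2221673 ] [-9.67953830e-01 -2.98775217e+00  1.49508805e-03] [-0.31644713 -0.63316134 -0.036084  ] 5.2667
```

View pics/w5.png

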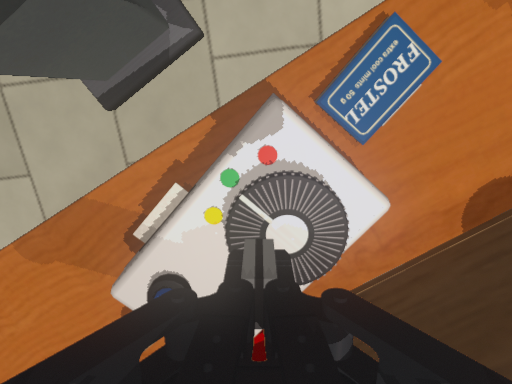

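Hub (288,234), pointer tip (240,196), green (229,177): the pointer appears to be on green. I'll verify that and plan the button move.

Run:
```python
from h import *
f=load('w5')
C=onz(f,288,234,.103); g=onz(f,229,177,.08); p=onz(f,240,196,.103); print(C,g,p)
a=lambda q:np.arctan2(*(q-C)[1::-1])%(2*np.pi)
print('diff ptr-green',a(p)-a(g), 'dial',np.pi+.82-a(p))
s=load('s0'); print(np.array([[P(s,u,v)[2] for u in range(246,252)] for v in range(192,198)]).round(4))
o=r.get_obs(); print(totool(.4745-o['tcp_pos'][0],.046-o['tcp_pos'][1]))
```

```text
[0.48020177 0.17108485 0.103     ] [0.4189361  0.15623308 0.08      ] [0.43228494 0.15917577 0.103     ]
diff ptr-green 0.005772730082633792 dial 0.5763992800475211
[[0.1017 0.1019 0.1025 0.1024 0.1008 0.096 ]
 [0.1016 0.1018 0.1018 0.1009 0.101  0.0984]
 [0.1023 0.1038 0.1024 0.1007 0.1008 0.1008]
 [0.1025 0.1026 0.1021 0.102  0.1014 0.1005]
 [0.1007 0.1007 0.101  0.1003 0.1002 0.0969]
 [0.096  0.0969 0.0992 0.0983 0.0977 0.0946]]
[-1.02652533e-01 -8.24285535e-02  3.57246012e-05]
```

The dial sits on green (difference 0.006 rad) and the printer hasn't moved. Next is the button, whose top is at z ≈ 0.1015.

Call:
arm_command([
  {"fingers": -1, "x": -0.0205, "y": -0.0165, "z": 0, "ax": 0, "ay": 0, "az": 0},
  {"fingers": -1, "x": -0.0205, "y": -0.0165, "z": 0, "ax": 0, "ay": 0, "az": 0},
  {"fingers": -1, "x": -0.0205, "y": -0.0165, "z": 0, "ax": 0, "ay": 0, "az": 0},
  {"fingers": -1, "x": -0.0205, "y": -0.0165, "z": 0, "ax": 0, "ay": 0, "az": 0},
  {"fingers": -1, "x": -0.0205, "y": -0.0165, "z": 0.02, "ax": 0, "ay": 0, "az": 0},
  {"fingers": -1, "x": 0, "y": 0, "z": 0.03, "ax": 0, "ay": 0, "az": 0},
  {"fingers": -1, "x": 0, "y": 0, "z": 0.03, "ax": 0, "ay": 0, "az": 0},
  {"fingers": -1, "x": 0, "y": 0, "z": 0.01, "ax": 0, "ay": 0, "az": 0},
  {"fingers": -1, "x": 0, "y": 0, "z": 0, "ax": 0, "ay": 0, "az": 0},
  {"fingers": -1, "x": 0, "y": 0, "z": 0, "ax": 0, "ay": 0, "az": 0},
])

```text
clock: 6.1
tcp_pos: [0.4746, 0.0463, 0.1324]
orientation: [-0.967, -2.987, 0.002]
contact_force: [0.4, 0.1, 0.5]
grip_width: 0.0001
gripper_force: 0.0
```

Run:
```python
from h import *
f=snap('scene','s6'); c=f['frame'][165:225,215:295][:,:,::-1]
cv2.imwrite('pics/c6.png',cv2.resize(c,None,fx=8,fy=8,interpolation=cv2.INTER_CUBIC))
o=r.get_obs(); print(o['tcp_pos'],totool(.4745-o['tcp_pos'][0],.046-o['tcp_pos'][1]))
```

```text
[0.47536384 0.04653648 0.133342  ] [ 3.85550879e-04 -9.40946953e-04 -8.33027221e-08]
```

View pics/c6.png

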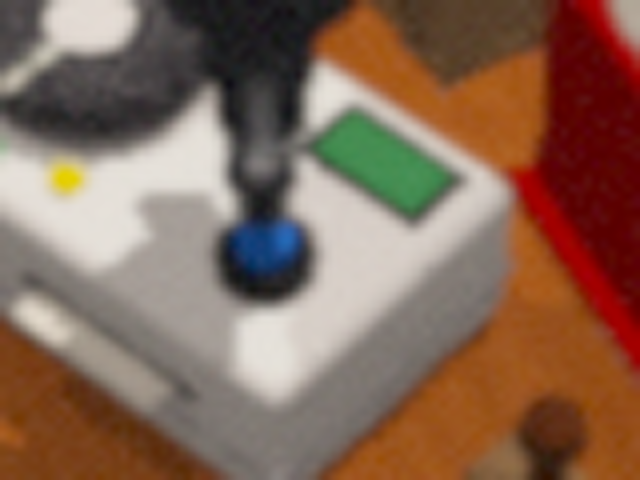

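The fingertip (263,195) is directly above the button (265,245). I'll press down in small steps.

Call:
arm_command([
  {"fingers": -1, "x": 0, "y": 0, "z": 0.006, "ax": 0, "ay": 0, "az": 0},
  {"fingers": -1, "x": 0, "y": 0, "z": 0.004, "ax": 0, "ay": 0, "az": 0},
  {"fingers": -1, "x": 0, "y": 0, "z": 0.002, "ax": 0, "ay": 0, "az": 0},
  {"fingers": -1, "x": 0, "y": 0, "z": 0.002, "ax": 0, "ay": 0, "az": 0},
  {"fingers": -1, "x": 0, "y": 0, "z": 0.002, "ax": 0, "ay": 0, "az": 0},
  {"fingers": -1, "x": 0, "y": 0, "z": 0, "ax": 0, "ay": 0, "az": 0},
  {"fingers": -1, "x": 0, "y": 0, "z": 0, "ax": 0, "ay": 0, "az": 0},
])

```text
clock: 6.73
tcp_pos: [0.4752, 0.0465, 0.117]
orientation: [0.968, 2.988, 0.001]
contact_force: [-0.8, 1.2, 4.3]
grip_width: -0.0
gripper_force: 1.8
```

Call:
arm_command([
  {"fingers": -1, "x": 0, "y": 0, "z": 0.001, "ax": 0, "ay": 0, "az": 0},
  {"fingers": -1, "x": 0, "y": 0, "z": 0.001, "ax": 0, "ay": 0, "az": 0},
  {"fingers": -1, "x": 0, "y": 0, "z": 0, "ax": 0, "ay": 0, "az": 0},
  {"fingers": -1, "x": 0, "y": 0, "z": 0, "ax": 0, "ay": 0, "az": 0},
])

```text
clock: 7.07
tcp_pos: [0.4752, 0.0465, 0.1151]
orientation: [0.968, 2.988, 0.001]
contact_force: [-1.2, 1.6, 6.3]
grip_width: -0.0003
gripper_force: 3.1
```

Call:
arm_command([
  {"fingers": -1, "x": 0, "y": 0, "z": 0.001, "ax": 0, "ay": 0, "az": 0},
  {"fingers": -1, "x": 0, "y": 0, "z": 0, "ax": 0, "ay": 0, "az": 0},
  {"fingers": -1, "x": 0, "y": 0, "z": 0, "ax": 0, "ay": 0, "az": 0},
])

```text
clock: 7.32
tcp_pos: [0.4753, 0.0465, 0.1149]
orientation: [0.969, 2.988, 0.002]
contact_force: [-5.3, 1.2, 17.5]
grip_width: -0.0001
gripper_force: 8.6
```

It has reached the hard stop: 1 mm of command gave 0.2 mm of motion and the force jumped. The button is fully down, so I'll lift straight up and clear.

Call:
arm_command([
  {"fingers": -1, "x": 0, "y": 0, "z": -0.002, "ax": 0, "ay": 0, "az": 0},
  {"fingers": -1, "x": 0, "y": 0, "z": -0.004, "ax": 0, "ay": 0, "az": 0},
  {"fingers": -1, "x": 0, "y": 0, "z": -0.006, "ax": 0, "ay": 0, "az": 0},
  {"fingers": -1, "x": 0, "y": 0, "z": -0.02, "ax": 0, "ay": 0, "az": 0},
  {"fingers": -1, "x": 0, "y": 0, "z": -0.03, "ax": 0, "ay": 0, "az": 0},
  {"fingers": -1, "x": 0, "y": 0, "z": -0.03, "ax": 0, "ay": 0, "az": 0},
  {"fingers": -1, "x": 0.02, "y": 0, "z": -0.02, "ax": 0, "ay": 0, "az": 0},
  {"fingers": -1, "x": 0.02, "y": 0, "z": 0, "ax": 0, "ay": 0, "az": 0},
  {"fingers": -1, "x": 0, "y": 0, "z": 0, "ax": 0, "ay": 0, "az": 0},
  {"fingers": -1, "x": 0, "y": 0, "z": 0, "ax": 0, "ay": 0, "az": 0},
])

```text
clock: 8.15
tcp_pos: [0.4417, 0.0697, 0.2259]
orientation: [-0.966, -2.989, -0.0]
contact_force: [-0.5, 0.8, -1.1]
grip_width: 0.0004
gripper_force: 0.0
```

Run:
```python
from h import *
f=snap('wrist','w7'); s=snap('scene','s7')
c=s['frame'][140:240,170:300]; c=cv2.resize(c,(499,384),interpolation=cv2.INTER_CUBIC)
cv2.imwrite('pics/m7.png',cv2.resize(np.hstack([f['frame'],c])[:,:,::-1],(800,304)))
o=r.get_obs(); print(o['tcp_pos'],o['contact_force'],o['clock'])
print([P(s,u,v)[2].round(4) for u,v in [(247,193),(248,194),(248,195)]])
```

```text
[0.44249724 0.06899132 0.22552524] [ 0.38669914 -0.48982481  0.60711788] 8.25
[np.float64(0.1015), np.float64(0.1013), np.float64(0.1016)]
```

View pics/m7.png

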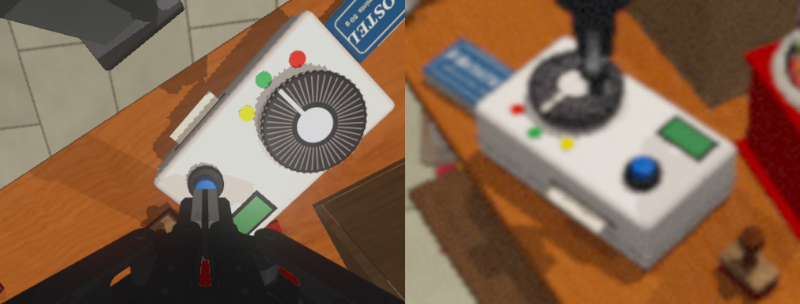

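The wrist view (left) has the pointer (283,93) aimed at green (264,79). The scene view (right) shows the button back up at z 0.1015, the printer unmoved and the gripper clear, so I'll hand in.

```bash
python3 -c "
from bench import r
print(r.hand_in())"
```

```text
the job is handed in; nothing more can be done
None
```

The dial was dragged one click to the green mark and the feed button was then pressed to its stop and came back up; the printer hasn't moved, the gripper is clear, and the job was handed in at about 8 s.

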